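Fetch the rest ring for the jug turntable

TASK

The next jug to be photographed needs its rest ring: lift the big round wooden ring up off its peg on the sloping rack and set it into the round recess in the top of the turntable. Then press it down firmly, so that it sits level on the bottom of the recess, and let go. Leave the other two rings hanging and do not disturb the loose things on the desk.

Things in the scene. Friction and masses are not known exactly. Their poses are not given: they have to be found in the camera images.
- ring: The big round ring, light wood: outer diameter 64 mm, 30 mm thick, hole 30 mm in diameter, about 45 g; bottom outer edge chamfered 3 mm. Origin: centre of its underside, the face that lies against the rack; z is its axis, pointing out of the rack along the peg. It hangs on one of three pegs, which one varies. It goes into the recess underside first.
- slope: Sloping dark wooden face of the peg rack, 350 mm wide, 150 mm up the slope, tilted 35 degrees from level, facing the robot. Origin: middle of its upper face, 60 mm above the table. z: outward normal (up and towards the robot), x up the slope, y along its width. Fixed pegs, 14 mm thick, stand 55 mm out along z at x = 7.5 mm, y = -110, 0, +110 mm; each carries one ring lying against the face.
- rack: The whole wooden rack that carries the sloping face and pegs, 350 mm wide, 160 mm deep, 104 mm to its highest edge, pegs to 113 mm; fixed to the table, its place and yaw vary. Origin: centre of its underside, straight below that of the sloping face; z up, x away from the robot's side.
- turntable: Low round turntable, dark steel with a grey top, 170 mm in diameter, 33 mm high, fixed (does not turn), its place varies. Origin: centre of its underside; z up. In the middle of the top is a round recess 70 mm in diameter and 5 mm deep with a flat rigid bottom.
- seat (a point): Centre of the flat bottom of the turntable's recess, 28 mm above the table; the ring's underside centre belongs here.
- small_ring: Bystander: small round ring of the same wood, outer diameter 46 mm, 30 mm thick, hole 30 mm, hanging on another peg. Origin: centre of its underside, z along the peg.
- square_collar: Bystander: square collar of the same wood, 56 x 56 mm, 30 mm thick, hole 30 mm, hanging on another peg. Origin: centre of its underside, z along the peg.
- jar: Bystander: loose small amber glass jar, 56 mm in diameter, 65 mm high, beyond the turntable. Origin: centre of its underside.
- pencil: Bystander: loose pencil, 8 mm thick, 150 mm long, lying on the drawing board in front of the robot. Origin: centre of its underside.
- eraser: Bystander: loose white eraser, 22 x 50 x 12 mm, lying on the drawing board. Origin: centre of its underside.

How it is judged:
By the outcome, as a careful person would: the job done as asked, in the order asked, and still so for the second after the job is handed in, with the robot touching nothing.
It also fails if it takes over 46 s, if anything falls off the work surface, if the arm or the gripper's body presses on something with over 40 N, if the wrist force passes 120 N, or if a joint passes its speed limit or range.

ROBOT

A 7-joint arm with a two-finger parallel gripper is mounted at the origin on the work surface. World frame = base frame: x ahead of the robot, y to its left, z up, the work surface at z = 0. Lengths are in m, angles in rad, forces in N, time in s.
With the tool pointing down it reaches from about 0.425 to 0.875 m from the base axis. Payload 4.7 kg.
Tool frame: the origin (TCP) lies at the very end of the fingers, on their centre line; the grasp point (between the pads) lies 19 mm behind it; z points along the fingers, y is the line along which they close (so a half turn about z gives the same grasp; the last joint's range is limited). The gripper opens to 85 mm and grips with 20 to 120 N. Pads are 22 mm wide; open, the fingers measure 114 mm over their backs; the gripper's body (76 mm by 85 mm) begins 54 mm behind the grasp point. The pads swing forward as they close: fully open they stand 13 mm farther back than shut.
Start: joints at [-1.305, 0.321, -0.07, 1.45, 0.023, 1.371, -0.057], TCP at [0.162, 0.63, 0.231] pointing down, gripper open.
Joint ranges: [-2.86, 2.86], [-0.3, 2.09], [-1.38, 1.24], [0.06, 2.45], [-1.56, 4.7], [0.09, 2.05], [-2.69, 2.69]. Speed limits (rad/s): [2.57, 2.57, 3.14, 3.14, 3.14, 3.14, 3.14].

INTERFACE

Orientations are given as a unit quaternion [x, y, z, w].
In Python, from station import ctrl, viewer gives the robot as it stands.
- The arm moves only by the shell command python3 -m handwheel 'ROWS' [OPENING] [FORCE]. ROWS is a JSON object of lists of equal length, an entry for each row: "travel": the shift along the tool's x, y, z in cm, a list of three; "roll": the turn about the tool's z in rad. In form: {"travel": [[tx, ty, tz], ...], "roll": [roll, ...]}. A call has exactly 10 rows; each row shifts and turns the commanded pose from where the row before left it, along the tool's axes as they then stand; what a row does not reach is not made up. A row lasts 1/10 s, in which the tool goes at most 50 mm and 8.59 degrees, less where a joint would pass 70% of its speed; a pose out of reach is approached as far as the arm can. A call is refused whole if a number of a shift passes 5 or a number of a turn 0.15, either way. A call with a gripper value outside its range is refused whole. OPENING is the finger opening in cm, from 0 to 8.54, set as the call begins (- or left out, the last holds). The fingers move at their own pace and stop on an object; FORCE is the grip in N (left out, the last holds). Time passes only in rows, so rows that do not move let the fingers close, or fill a call up. It gives the time, the measured TCP pose, the force, the opening and the grip force at its end, in the units of the state.
- ctrl.state(): the state, without advancing time (a new reading comes with each control period).
- viewer.get_image(name): name is "scene" or "top"; returns a dict with "img" (480x640x3 uint8, red, green, blue), "vfov" (degrees; the focal length in pixels is half the picture's height over the tangent of half this angle, whatever the lens; pixels are square), "cx", "cy" (the principal point, pixels), "extrinsics" (4x4, takes a point from world to camera coordinates). Camera axes: x right, y up, looking along -z (the intrinsics and any distortion apply to the point x, -y, -z); pixel columns grow to the right and rows downward; lengths in m; the calibration is good to about 2 mm. A picture is of the moment at which its call begins. There is no depth.
- ctrl.sign_off(): hands the job in; it is judged then, once.
The state is a dict: "time": time; "qpos": joint angles; "dq": joint speeds; "joint_efforts": joint torques, N m; "position": TCP position; "tcp_rot": TCP orientation; "wrist_force": force on the tool from outside, world axes, zero at the start; "moment": the same for the moment, N m; "gripper_width": finger opening in m; "finger_force": force on a finger pad.
Only numpy, scipy, OpenCV 4.12 (cv2) and the standard library are available. Lean on these libraries where they do the work, as an engineer would, in place of code of your own. Each camera call takes 0.05 s, during which the arm holds its last target. There are 200 camera calls.

## Working session

There is one attempt and no reset: what is moved stays moved. The work goes in short steps, Python scripts to look and compute and a shell command to move; the robot and the scene stay as the last step left them, time stands still between calls to the robot, and variables do not carry over. Pictures are saved under pics/ and viewed, at most 10 in all, crops included, and the job is handed in when it is done.

```bash
ls; mkdir -p pics
python3 - <<'E'
from station import ctrl, viewer
import cv2
for n in("scene","top"):
    d=viewer.get_image(n); cv2.imwrite(f"pics/{n}0.png",d["img"][:,:,::-1]); print(n,d["vfov"],d["cx"],d["cy"],d["extrinsics"],[k for k in d])
print(ctrl.state())
E
```

```text
pics
scene 55.28991761144432 324.32003449212567 239.68978921536737 [[ 0.57277246  0.81951643 -0.01801502 -0.33442416]
 [-0.49228772  0.36147369  0.79182673  0.25220462]
 [ 0.65542697 -0.44466797  0.61048004 -1.17171666]
 [ 0.          0.          0.          1.        ]] ['img', 'vfov', 'cx', 'cy', 'extrinsics']
top 55.3906535312059 317.68917444938546 243.72433883107604 [[ 0.0238947  -0.99968297  0.00793756 -0.00986248]
 [ 0.99696071  0.02441704  0.07398077 -0.58375782]
 [-0.07415113  0.00614569  0.99722808 -0.73937334]
 [ 0.          0.          0.          1.        ]] ['img', 'vfov', 'cx', 'cy', 'extrinsics']
{'time': 0.1, 'qpos': array([-1.30488273,  0.32176798, -0.07007418,  1.45157627,  0.02262017,
        1.37081368, -0.05692003]), 'dq': array([ 0.0011527 , -0.00187059,  0.00066651, -0.00193847, -0.00131405,
        0.00142206, -0.00069059]), 'joint_efforts': array([-1.67665034e-04, -4.94878256e+01, -3.84007730e-01, -3.15211987e+01,
        1.31081449e-02,  7.44904275e-03,  8.13827086e-06]), 'position': array([0.16189078, 0.6290038 , 0.23030872]), 'tcp_rot': array([ 1.25573184e-01,  9.92083960e-01, -8.87796993e-04, -5.28185235e-05]), 'wrist_force': array([-0.54762244,  0.09954075,  0.10797072]), 'moment': array([ 0.02426029, -0.0204624 , -0.01510594]), 'finger_force': 0.0, 'gripper_width': 0.08566333001871733}
```

View pics/scene0.png

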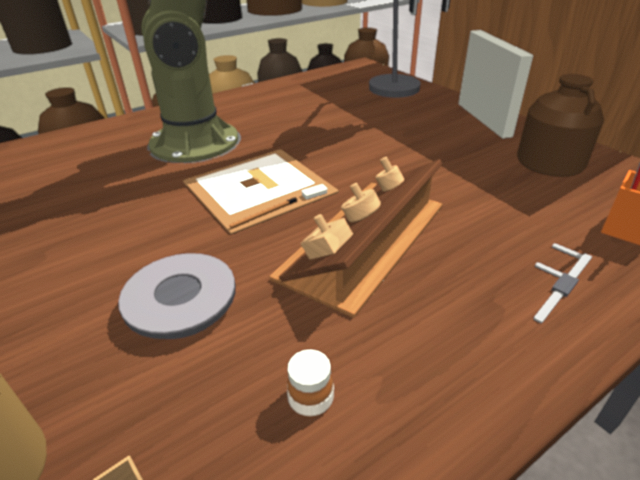

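View pics/top0.png

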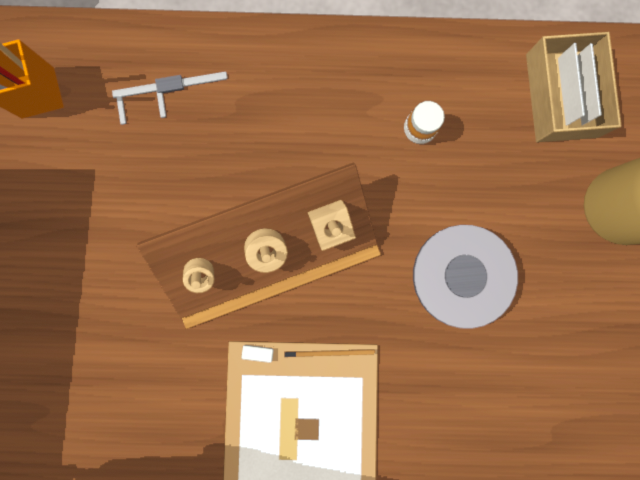

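The scene view shows the rack with the small ring, big ring (middle peg, about (362,205)) and square collar. The turntable is near (178,290). In the top view the big ring is near (266,251), the recess near (466,276), the collar near (332,226) and the small ring near (199,276). Next I'll crop in on the pegs.

Run:
```python
import cv2, numpy as np
a=cv2.imread("pics/top0.png")[195:300,170:370]; b=cv2.imread("pics/scene0.png")[150:265,290:420]
A=cv2.resize(a,None,fx=4,fy=4,interpolation=cv2.INTER_CUBIC)[:300*2]
cv2.imwrite("pics/cropt.png",A)
cv2.imwrite("pics/crops.png",cv2.resize(b,None,fx=5,fy=5,interpolation=cv2.INTER_CUBIC))
```

```text
(no output)
```

View pics/cropt.png

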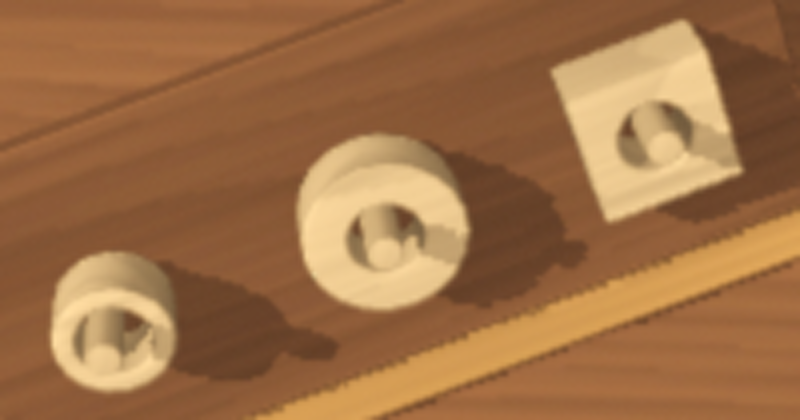

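View pics/crops.png

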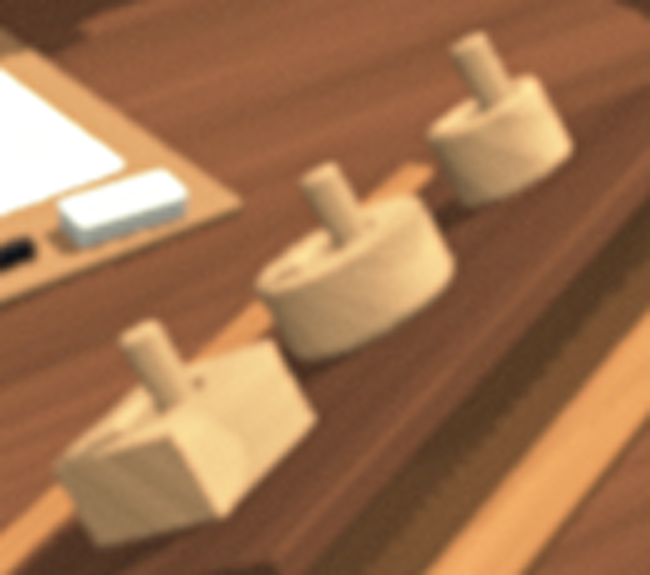

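The top crop puts the peg tips at about (106,358), (385,250) and (665,147). In the scene crop they are at (471,40), (321,172) and (142,332). The big ring's face in the top crop spans columns 300–468, with its bottom at row 310.

```bash
cat > geo.py <<'E'
import numpy as np, cv2
from scipy.spatial.transform import Rotation as Rot
CAM={"scene":(55.28991761144432,324.32003449212567,239.68978921536737,np.array([[ 0.57277246,0.81951643,-0.01801502,-0.33442416],[-0.49228772,0.36147369,0.79182673,0.25220462],[0.65542697,-0.44466797,0.61048004,-1.17171666]])),
"top":(55.3906535312059,317.68917444938546,243.72433883107604,np.array([[ 0.0238947,-0.99968297,0.00793756,-0.00986248],[0.99696071,0.02441704,0.07398077,-0.58375782],[-0.07415113,0.00614569,0.99722808,-0.73937334]]))}
def ray(n,u,v):
    f,cx,cy,E=CAM[n]; f=240/np.tan(np.radians(f/2)); R=E[:,:3]
    d=R.T@np.array([(u-cx)/f,-(v-cy)/f,-1]); return -R.T@E[:,3],d/np.linalg.norm(d)
def plane(n,u,v,z):
    o,d=ray(n,u,v); return o+d*(z-o[2])/d[2]
def tri(a,b):
    (o1,d1),(o2,d2)=ray("top",*a),ray("scene",*b)
    s=np.linalg.lstsq(np.c_[d1,-d2],o2-o1,rcond=None)[0]
    p,q=o1+s[0]*d1,o2+s[1]*d2; return (p+q)/2,np.linalg.norm(p-q)
def proj(n,P):
    f,cx,cy,E=CAM[n]; f=240/np.tan(np.radians(f/2)); c=E[:,:3]@P+E[:,3]; return np.array([cx+f*c[0]/-c[2],cy-f*c[1]/-c[2]])
E
python3 - <<'E'
from geo import *
np.set_printoptions(precision=4,suppress=True)
T=[(106,358),(385,250),(665,147)]; S=[(471,40),(321,172),(142,332)]
tip=[]
for t,s in zip(T,S):
    a=(170+(t[0]-1.5)/4,195+(t[1]-1.5)/4); b=(290+(s[0]-2)/5,150+(s[1]-2)/5)
    p,e=tri(a,b); tip.append(p); print("tip",p,"gap",e,"top on z=.1094",plane("top",*a,.1094), plane("scene",*b,.1094))
tip=np.array(tip); print(np.linalg.norm(np.diff(tip,axis=0),axis=1)); 
# turntable
for n,roi in(("top",(200,340,400,530)),("scene",(245,345,110,245))):
    im=cv2.imread(f"pics/{n}0.png"); h=cv2.cvtColor(im,cv2.COLOR_BGR2HSV)
    m=((h[...,1]<60)&(h[...,2]>120)).astype(np.uint8); M=np.zeros_like(m); r=roi; M[r[0]:r[1],r[2]:r[3]]=m[r[0]:r[1],r[2]:r[3]]
    cs,hi=cv2.findContours(M,cv2.RETR_CCOMP,cv2.CHAIN_APPROX_NONE)
    for i,c in enumerate(cs):
        if len(c)>60:
            w=np.array([plane(n,*q[0],.033)[:2] for q in c],np.float32)
            print(n,hi[0][i][3],w.min(0)/2+w.max(0)/2,w.max(0)-w.min(0))
E
```

```text
tip [0.5151 0.1823 0.1099] gap 0.004118388897931825 top on z=.1094 [0.5139 0.1808 0.1094] [0.515  0.1851 0.1094]
tip [0.5564 0.0813 0.1093] gap 0.002185708067069515 top on z=.1094 [0.5557 0.0803 0.1094] [0.5569 0.0822 0.1094]
tip [ 0.5971 -0.0205  0.108 ] gap 0.0028055770218039376 top on z=.1094 [ 0.5962 -0.0216  0.1094] [ 0.5995 -0.0204  0.1094]
[0.1092 0.1096]
top -1 [ 0.5367 -0.2386] [0.167 0.169]
scene -1 [ 0.5399 -0.2392] [0.1704 0.169 ]
scene 0 [ 0.5329 -0.238 ] [0.0565 0.0688]
```

```bash
cat >> geo.py <<'E'
YAW=np.arctan2(.0815,.2028); A=np.radians(35)
XR=np.array([np.cos(YAW),np.sin(YAW),0]); YS=np.array([-np.sin(YAW),np.cos(YAW),0]); UP=np.array([0,0,1.])
XS=XR*np.cos(A)+UP*np.sin(A); ZS=-XR*np.sin(A)+UP*np.cos(A)
TIP=np.array([.5562,.0812,.1094]); RC=TIP-.008*XS-.040*ZS
SEAT=np.array([.538,-.239,.028])
def go(target,ydir=None):
    from station import ctrl
    s=ctrl.state(); R=Rot.from_quat(s["tcp_rot"]).as_matrix()
    print("pos",s["position"].round(4),"shift cm",(R.T@(np.array(target)-s["position"])*100).round(2))
    if ydir is not None:
        v=R.T@ydir; print("roll",round(np.arctan2(-v[0],v[1]),3))
    print("F",s["wrist_force"].round(1),"w",round(s["gripper_width"],4),"ff",round(s["finger_force"],1),"t",s["time"])
E
python3 - <<'E'
from geo import *
print(RC,XS,ZS); g=RC+.006*ZS; print(g)
go([g[0],g[1],.16],YS)
E
```

```text
[0.57140774 0.08731159 0.07204531] [0.76007149 0.30545279 0.57357644] [-0.53220778 -0.21388035  0.81915204]
[0.56821449 0.08602831 0.07696022]
pos [0.1619 0.629  0.2303] shift cm [-52.88 -42.45   7.11]
roll -0.634
F [-0.5  0.1  0.1] w 0.0857 ff 0.0 t 0.1
```

```bash
python3 -m handwheel '{"travel":[[-2,-1.6,0],[-3.5,-2.8,0],[-3.5,-2.8,0],[-3.5,-2.8,0],[-3.5,-2.8,0],[-3.5,-2.8,0],[-3.5,-2.8,0],[-3.5,-2.8,0],[-3.5,-2.8,0],[-3.5,-2.8,0]],"roll":[0,0,0,0,0,0,0,0,0,0]}' 8.0
python3 -m handwheel '{"travel":[[-3.5,-2.8,0],[-3.5,-2.8,0],[-3.5,-2.8,0],[-3.5,-2.8,0],[-2,-1.6,0],[0,0,0],[0,0,0],[0,0,0],[0,0,0],[0,0,0]],"roll":[0,0,0,0,0,-0.13,-0.13,-0.13,-0.13,-0.11]}' 8.0
python3 - <<'E'
from geo import *
g=RC+.006*ZS
go([g[0],g[1],.16],YS)
E
```

```text
time: 1.1
position: [0.4203, 0.2847, 0.2311]
tcp_rot: [0.126, 0.992, -0.0, -0.0]
wrist_force: [0.6, 1.2, 0.1]
gripper_width: 0.0802
finger_force: 0.0
time: 2.1
position: [0.5424, 0.1226, 0.2308]
tcp_rot: [-0.19, 0.982, -0.0, -0.0]
wrist_force: [0.4, -0.3, 0.3]
gripper_width: 0.0805
finger_force: 0.0
pos [0.5424 0.1226 0.2308] shift cm [-1.03 -4.36  7.08]
roll 0.001
F [ 0.4 -0.3  0.3] w 0.0805 ff 0.0 t 2.1
```

```bash
python3 -m handwheel '{"travel":[[-0.3,-1.1,0],[-0.3,-1.1,0],[-0.2,-1.1,0],[-0.2,-1.1,0],[0,0,2],[0,0,2],[0,0,2],[0,0,0],[0,0,0],[0,0,0]],"roll":[0,0,0,0,0,0,0,0,0,0]}' 7.6
python3 - <<'E'
from geo import *
from station import ctrl,viewer
g=RC+.006*ZS
go([g[0],g[1],.16],YS)
d=viewer.get_image("scene")["img"][:,:,::-1]; cv2.imwrite("pics/s1.png",cv2.resize(d[40:280,230:490],None,fx=3,fy=2.5) if 0 else cv2.resize(d[60:260,250:510],None,fx=3,fy=3,interpolation=cv2.INTER_CUBIC))
p=ctrl.state()["position"]; print((proj("scene",p)-[250,60])*3+1,[(proj("scene",p+k*.038*YS)-[250,60])*3+1 for k in(-1,1)])
E
```

```text
time: 3.1
position: [0.5692, 0.0853, 0.1727]
tcp_rot: [-0.188, 0.982, 0.0, 0.001]
wrist_force: [0.5, 0.5, -0.6]
gripper_width: 0.0758
finger_force: 0.0
pos [0.5692 0.0853 0.1727] shift cm [0.07 0.11 1.27]
roll -0.005
F [ 0.5  0.5 -0.6] w 0.0758 ff 0.0 t 3.1
[333.88884087 277.56838276] [array([297.3267728 , 306.67582821]), array([368.03641161, 250.38314393])]
```

View pics/s1.png

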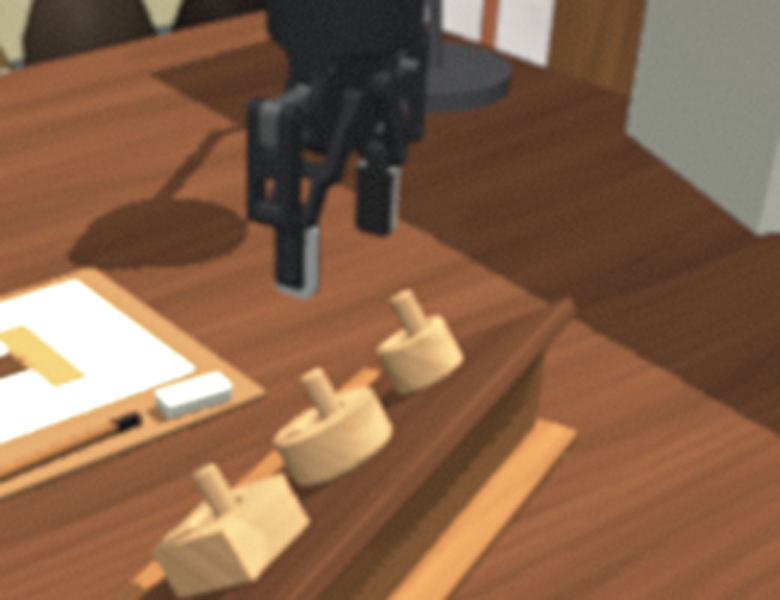

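The scene crop shows the open fingertips at about (297,294) and (377,232), roughly 9–10 mm behind the nominal TCP. The ring is below them at (333,430). I'll allow for that offset while descending.

```bash
python3 -m handwheel '{"travel":[[0.1,0.1,1],[0,0,1.5],[0,0,1.5],[0,0,1.5],[0,0,1.5],[0,0,1],[0,0,1],[0,0,1],[0,0,0],[0,0,0]],"roll":[0,0,0,0,0,0,0,0,0,0]}' 7.6
python3 -m handwheel '{"travel":[[0,0,0.3],[0,0,0.3],[0,0,0.3],[0,0,0.3],[0,0,0.2],[0,0,0],[0,0,0],[0,0,0],[0,0,0],[0,0,0]],"roll":[0,0,0,0,0,0,0,0,0,0]}' 7.6
python3 - <<'E'
from geo import *
g=RC+.006*ZS
go([g[0],g[1],.057],YS)
E
```

```text
time: 4.15
position: [0.5671, 0.0861, 0.0714]
tcp_rot: [-0.188, 0.982, -0.0, 0.0]
wrist_force: [-0.6, -0.4, -0.5]
gripper_width: 0.0761
finger_force: 0.0
time: 5.15
position: [0.5671, 0.0861, 0.0574]
tcp_rot: [-0.188, 0.982, 0.0, 0.0]
wrist_force: [0.2, 0.1, 0.3]
gripper_width: 0.0756
finger_force: 0.0
pos [0.5671 0.0861 0.0574] shift cm [-0.11 -0.05  0.04]
roll -0.004
F [0.2 0.1 0.3] w 0.0756 ff 0.0 t 5.15
```

```bash
python3 -m handwheel '{"travel":[[0,0,0],[0,0,0],[0,0,0],[0,0,0],[0,0,0],[0,0,0],[0,0,0],[0,0,0],[0,0,0],[0,0,0]],"roll":[0,0,0,0,0,0,0,0,0,0]}' 5.5 35
python3 - <<'E'
from geo import *
from station import ctrl,viewer
p=ctrl.state()["position"]; go(p+.07*ZS+.005*XS,YS)
d=viewer.get_image("scene")["img"][:,:,::-1]; cv2.imwrite("pics/s2.png",cv2.resize(d[110:270,280:480],None,fx=3,fy=3,interpolation=cv2.INTER_CUBIC))
E
```

```text
time: 6.15
position: [0.5671, 0.0861, 0.0579]
tcp_rot: [-0.188, 0.982, 0.0, 0.0]
wrist_force: [-1.8, -1.0, 5.4]
gripper_width: 0.0638
finger_force: 38.0
pos [0.5671 0.0861 0.0579] shift cm [ 3.6  -0.01 -6.02]
roll -0.004
F [-1.8 -1.   5.4] w 0.0638 ff 38.0 t 6.15
```

View pics/s2.png

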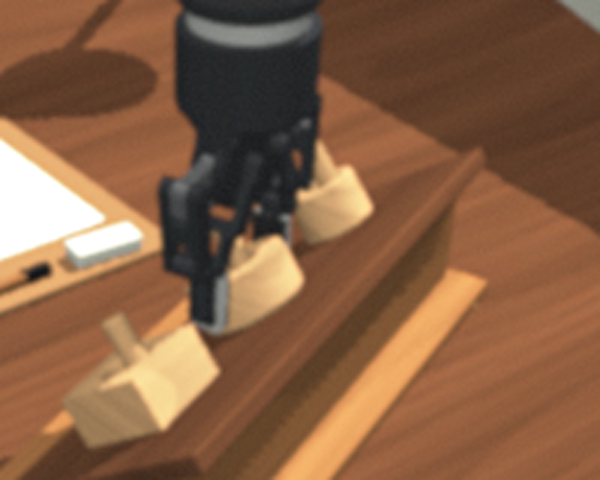

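The ring is between the pads and the opening reads 63.8 mm, matching its 64 mm diameter. The collar at (140,390) and the small ring at (335,205) are undisturbed. Now I'll pull it off along the peg.

```bash
python3 -m handwheel '{"travel":[[-0.2,0,-0.3],[-0.1,0,-0.2],[0.4,0,-0.6],[0.4,0,-0.6],[0.4,0,-0.6],[0.4,0,-0.6],[0.4,0,-0.6],[0.4,0,-0.6],[0,0,0],[0,0,0]],"roll":[0,0,0,0,0,0,0,0,0,0]}' 5.5 35
python3 -m handwheel '{"travel":[[0.4,0,-0.6],[0.4,0,-0.6],[0.4,0,-0.6],[0.4,0,-0.6],[0.2,0,-1],[0,0,-1],[0,0,-1],[0,0,-1],[0,0,0],[0,0,0]],"roll":[0,0,0,0,0,0,0,0,0,0]}' 5.5 35
python3 - <<'E'
from geo import *
from station import ctrl,viewer
go([SEAT[0],SEAT[1],.16],YS)
a=viewer.get_image("scene")["img"][100:320,150:450,::-1];b=viewer.get_image("top")["img"][150:370,170:470,::-1]
cv2.imwrite("pics/s3.png",cv2.resize(np.vstack([a,b]),None,fx=1.36,fy=1.36,interpolation=cv2.INTER_CUBIC))
E
```

```text
time: 7.2
position: [0.5475, 0.0784, 0.0986]
tcp_rot: [-0.188, 0.982, 0.0, 0.0]
wrist_force: [1.5, 0.0, -0.8]
gripper_width: 0.0639
finger_force: 38.6
time: 8.2
position: [0.5309, 0.0717, 0.1626]
tcp_rot: [-0.188, 0.982, 0.0, 0.0]
wrist_force: [0.1, 0.1, -0.9]
gripper_width: 0.0637
finger_force: 38.6
pos [0.5309 0.0717 0.1626] shift cm [ 10.82 -29.14   0.25]
roll -0.004
F [ 0.1  0.1 -0.9] w 0.0637 ff 38.6 t 8.2
```

View pics/s3.png

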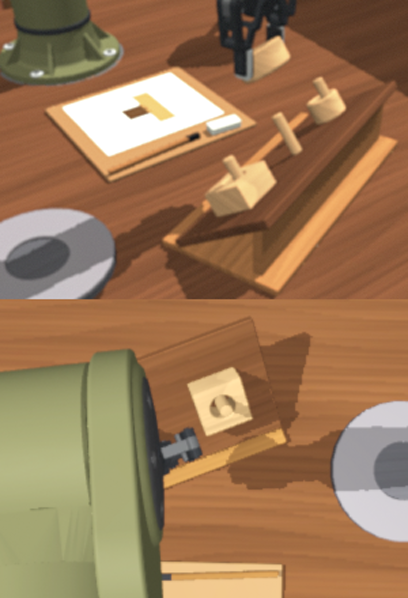

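The scene half shows the ring hanging tilted in the gripper at about (265,58). The middle peg is bare at (287,132), and the collar and small ring are still in place. I'll refine the seat position while working out the transfer.

Run:
```python
from geo import *
from station import ctrl
for n,roi in(("top",(210,340,405,530)),("scene",(248,345,112,245))):
    im=cv2.imread(f"pics/{n}0.png"); h=cv2.cvtColor(im,cv2.COLOR_BGR2HSV).astype(int)
    r=roi; c=proj(n,SEAT).astype(int); print(n,c,h[c[1],c[0]])
    rec=((h[...,1]<70)&(h[...,2]<135)); L=cv2.connectedComponents(rec.astype(np.uint8))[1]; M=(L==L[c[1],c[0]])
    disc=(h[...,1]<70)&(h[...,2]>60); disc=(lambda L:L==L[c[1],c[0]])(cv2.connectedComponents(disc.astype(np.uint8))[1])
    for nm,m in(("recess",M),("disc",disc)):
        k=max(cv2.findContours(m.astype(np.uint8),0,1)[0],key=cv2.contourArea)
        w=np.array([plane(n,*q[0],.033)[:2] for q in cv2.convexHull(k)],np.float32)*1000
        (x,y),(a,b),t=cv2.fitEllipse(w); print(nm,x,y,a,b,len(k))
go([SEAT[0],SEAT[1],.15],YS); print(ctrl.state()["qpos"].round(2))
```

```text
top [464 274] [116  13 140]Traceback (most recent call last):
  File "<stdin>", line 11, in <module>
cv2.error: OpenCV(4.12.0) /io/opencv/modules/imgproc/src/shapedescr.cpp:361: error: (-201:Incorrect size of input array) There should be at least 5 points to fit the ellipse in function 'fitEllipseNoDirect'
```

Run:
```python
from geo import *
from station import ctrl
for n in("top","scene"):
    im=cv2.imread(f"pics/{n}0.png"); h=cv2.cvtColor(im,cv2.COLOR_BGR2HSV); V=cv2.GaussianBlur(h[...,2],(3,3),0)
    c=proj(n,SEAT).astype(int)
    disc=((h[...,1]<70)&(h[...,2]>60)).astype(np.uint8); L=cv2.connectedComponents(disc)[1]; disc=L==L[c[1],c[0]]
    t,_=cv2.threshold(V[disc].reshape(-1,1),0,255,cv2.THRESH_OTSU); rec=((V<t)&disc).astype(np.uint8); rec=cv2.morphologyEx(rec,cv2.MORPH_OPEN,np.ones((5,5),np.uint8)); L=cv2.connectedComponents(rec)[1]; rec=L==L[c[1],c[0]]
    print(n,t)
    for nm,m in(("recess",rec),("disc",disc)):
        k=max(cv2.findContours(m.astype(np.uint8),0,1)[0],key=cv2.contourArea)
        w=np.array([plane(n,*q[0],.033)[:2] for q in cv2.convexHull(k)],np.float32)*1000
        (x,y),(a,b),_=cv2.fitEllipse(w); print(nm,round(x,1),round(y,1),round(a,1),round(b,1))
go([SEAT[0],SEAT[1],.15],YS); print(ctrl.state()["qpos"].round(2))
```

```text
top 168.0
recess 536.3 -238.5 70.2 70.6
disc 536.4 -238.2 169.2 172.1
scene 151.0
recess 539.3 -238.7 68.5 69.3
disc 545.5 -240.2 170.4 184.6
pos [0.5304 0.0716 0.1618] shift cm [ 10.76 -29.15   1.19]
roll -0.004
F [-0.1  0.6 -0.2] w 0.0637 ff 38.6 t 8.3
[-0.57  0.13  0.41  1.84 -0.05  1.19  1.81]
```

```bash
python3 -m handwheel '{"travel":[[1,-2.6,0],[1.4,-3.8,0],[1.4,-3.8,0],[1.4,-3.8,0],[1.4,-3.8,0],[1.4,-3.8,0],[1.4,-3.8,0],[1.3,-3.7,0],[0,0,0],[0,0,0]],"roll":[0,0,0,0,0,0,0,0,0,0]}' 5.5 35
python3 -m handwheel '{"travel":[[0,0,0.6],[0,0,0.6],[0,0,1],[0,0,1],[0,0,1],[0,0,1],[0,0,0.5],[0,0,0],[0,0,0],[0,0,0]],"roll":[0.14,0.14,0.14,0.14,0.14,0,0,0,0,0]}' 5.5 20
python3 - <<'E'
from geo import *
from station import ctrl,viewer
s=ctrl.state(); tx=Rot.from_quat(s["tcp_rot"]).as_matrix()[:,0]; print(tx,s["qpos"].round(2))
S=np.array([.5378,-.2386,.065]); go(S+.003*tx)
a=viewer.get_image("scene")["img"][160:370,70:350,::-1];b=viewer.get_image("top")["img"][170:380,380:640,::-1]
cv2.imwrite("pics/s4.png",cv2.resize(a,None,fx=2.8,fy=2.8,interpolation=cv2.INTER_CUBIC))
E
```

```text
time: 9.3
position: [0.538, -0.2392, 0.1615]
tcp_rot: [-0.187, 0.982, 0.0, -0.001]
wrist_force: [-0.2, -0.1, -0.8]
gripper_width: 0.0637
finger_force: 38.7
time: 10.3
position: [0.5391, -0.2384, 0.1059]
tcp_rot: [0.16, 0.987, 0.0, 0.001]
wrist_force: [-1.0, -0.2, -0.3]
gripper_width: 0.0637
finger_force: 38.7
[-0.94893292  0.31547614 -0.00105418] [-0.23  0.34  0.72  1.78 -0.25  1.11  1.82]
pos [ 0.5391 -0.2384  0.1059] shift cm [ 0.43 -0.06  4.09]
F [-1.  -0.2 -0.3] w 0.0637 ff 38.7 t 10.3
```

View pics/s4.png

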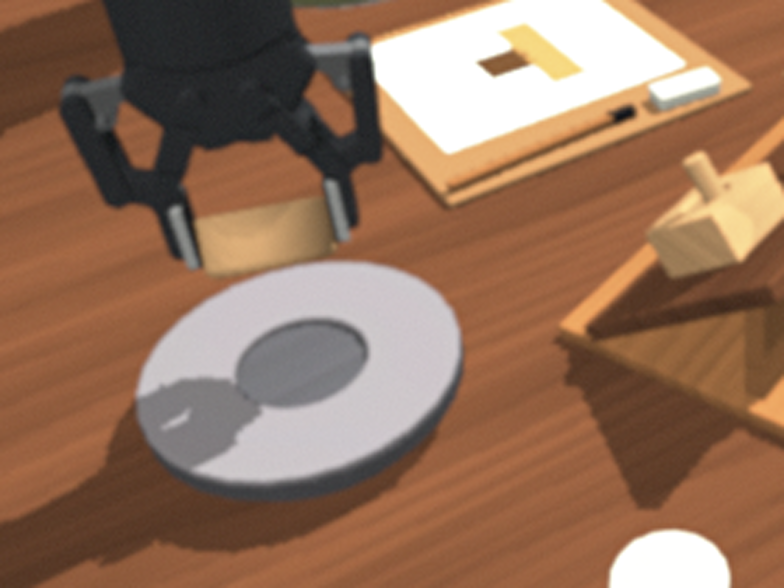

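The scene crop shows the ring tilted between the pads at (265,235), above the recess at (300,362). Now I'll lower it.

```bash
python3 -m handwheel '{"travel":[[0.2,0,1],[0.2,-0.1,1],[0,0,1],[0,0,1],[0,0,0.5],[0,0,0.3],[0,0,0.3],[0,0,0.3],[0,0,0],[0,0,0]],"roll":[0,0,0,0,0,0,0,0,0,0]}' 5.8 20
python3 -m handwheel '{"travel":[[0,0,0.2],[0,0,0.2],[0,0,0.2],[0,0,0],[0,0,0],[0,0,0],[0,0,0],[0,0,0],[0,0,0],[0,0,0]],"roll":[0,0,0,0,0,0,0,0,0,0]}' 5.8 20
python3 - <<'E'
from geo import *
from station import ctrl
s=ctrl.state(); tx=Rot.from_quat(s["tcp_rot"]).as_matrix()[:,0]
go(np.array([.5378,-.2386,.031])+.003*tx); print(s["moment"])
E
```

```text
time: 11.4
position: [0.5348, -0.2381, 0.0515]
tcp_rot: [0.16, 0.987, 0.0, 0.0]
wrist_force: [0.2, 0.2, -0.1]
gripper_width: 0.0637
finger_force: 38.7
time: 12.4
position: [0.5346, -0.238, 0.0454]
tcp_rot: [0.16, 0.987, 0.0, 0.0]
wrist_force: [-0.0, 0.0, -1.4]
gripper_width: 0.064
finger_force: 38.7
pos [ 0.5346 -0.238   0.0454] shift cm [-0.02  0.04  1.44]
F [-0.   0.  -1.4] w 0.064 ff 38.7 t 12.4
[-0.01347776 -0.00418967  0.04988565]
```

```bash
python3 -m handwheel '{"travel":[[0,0,0.1],[0,0,0.1],[0,0,0.1],[0,0,0.1],[0,0,0.1],[0,0,0],[0,0,0],[0,0,0],[0,0,0],[0,0,0]],"roll":[0,0,0,0,0,0,0,0,0,0]}' 5.8 20
python3 - <<'E'
from geo import *
from station import ctrl
s=ctrl.state(); tx=Rot.from_quat(s["tcp_rot"]).as_matrix()[:,0]
go(np.array([.5378,-.2386,.031])+.003*tx); print(s["moment"])
E
```

```text
time: 13.4
position: [0.5353, -0.2382, 0.0418]
tcp_rot: [0.16, 0.987, 0.0, 0.001]
wrist_force: [-1.5, 1.7, 8.6]
gripper_width: 0.0638
finger_force: 39.5
pos [ 0.5353 -0.2382  0.0418] shift cm [0.05 0.04 1.08]
F [-1.5  1.7  8.6] w 0.0638 ff 39.5 t 13.4
[ 0.28383888  0.63720489 -0.04227981]
```

```bash
python3 -m handwheel '{"travel":[[0,0,0.1],[0,0,0.1],[0,0,0.1],[0,0,0.1],[0,0,0.1],[0,0,0],[0,0,0],[0,0,0],[0,0,0],[0,0,0]],"roll":[0,0,0,0,0,0,0,0,0,0]}'
python3 - <<'E'
from geo import *
from station import ctrl,viewer
s=ctrl.state(); tx=Rot.from_quat(s["tcp_rot"]).as_matrix()[:,0]
go(np.array([.5378,-.2386,.031])+.003*tx); print(s["moment"])
a=viewer.get_image("scene")["img"][190:350,80:280,::-1]
cv2.imwrite("pics/s5.png",cv2.resize(a,None,fx=3.5,fy=3.5,interpolation=cv2.INTER_CUBIC))
E
```

```text
time: 14.4
position: [0.5384, -0.2394, 0.0393]
tcp_rot: [0.16, 0.987, -0.0, 0.004]
wrist_force: [-0.2, 0.7, 17.1]
gripper_width: 0.064
finger_force: 41.3
pos [ 0.5384 -0.2394  0.0393] shift cm [0.39 0.05 0.83]
F [-0.2  0.7 17.1] w 0.064 ff 41.3 t 14.4
[ 0.25134511  0.16616867 -0.02200806]
```

View pics/s5.png

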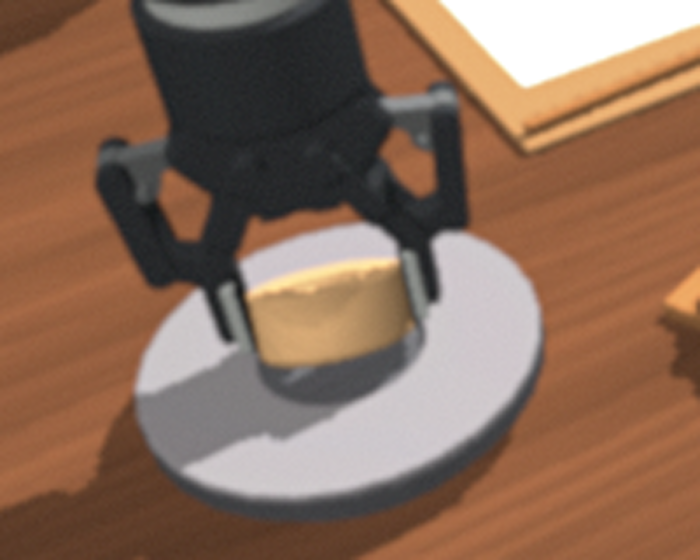

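The scene crop shows the ring's low edge inside the recess on the robot side. The near edge is still raised at (330,365), against the recess edge at (330,403). Pressing straight down jams on friction. I'll ease up, drag the low edge to the robot-side wall, then swing the ring forward and down.

```bash
python3 -m handwheel '{"travel":[[0,0,-0.3],[0,0,-0.3],[0,0,-0.2],[0.2,0,0],[0.2,0,0],[0.2,0,0],[0.2,0,0],[0,0,0],[0,0,0],[0,0,0]],"roll":[0,0,0,0,0,0,0,0,0,0]}'
python3 - <<'E'
from geo import *
from station import ctrl,viewer
s=ctrl.state(); tx=Rot.from_quat(s["tcp_rot"]).as_matrix()[:,0]
go(np.array([.5378,-.2386,.031])+.003*tx); print(s["moment"])
E
```

```text
time: 15.45
position: [0.5271, -0.2354, 0.0433]
tcp_rot: [0.16, 0.987, 0.0, 0.0]
wrist_force: [-0.7, -0.1, -1.2]
gripper_width: 0.0638
finger_force: 39.9
pos [ 0.5271 -0.2354  0.0433] shift cm [-0.81  0.03  1.23]
F [-0.7 -0.1 -1.2] w 0.0638 ff 39.9 t 15.45
[ 0.02330486 -0.03530359  0.01678448]
```

```bash
python3 -m handwheel '{"travel":[[0.1,0,0.1],[0.1,0,0],[0.1,0,0],[0.1,0,0],[0.1,0,0],[0,0,0],[0,0,0],[0,0,0],[0,0,0],[0,0,0]],"roll":[0,0,0,0,0,0,0,0,0,0]}'
python3 - <<'E'
from geo import *
from station import ctrl,viewer
s=ctrl.state(); tx=Rot.from_quat(s["tcp_rot"]).as_matrix()[:,0]
go(np.array([.5378,-.2386,.031])+.003*tx); print(s["moment"])
E
```

```text
time: 16.45
position: [0.5233, -0.2342, 0.0429]
tcp_rot: [0.16, 0.987, -0.0, 0.001]
wrist_force: [4.8, -2.3, 1.5]
gripper_width: 0.0638
finger_force: 40.1
pos [ 0.5233 -0.2342  0.0429] shift cm [-1.21  0.04  1.19]
F [ 4.8 -2.3  1.5] w 0.0638 ff 40.1 t 16.45
[-0.29034911 -1.16383815 -0.03916652]
```

```bash
python3 -m handwheel '{"travel":[[0,0,0.15],[-0.15,0,0.15],[-0.15,0,0.15],[-0.15,0,0.15],[-0.15,0,0.15],[0,0,0],[0,0,0],[0,0,0],[0,0,0],[0,0,0]],"roll":[0,0,0,0,0,0,0,0,0,0]}'
python3 - <<'E'
from geo import *
from station import ctrl,viewer
s=ctrl.state(); tx=Rot.from_quat(s["tcp_rot"]).as_matrix()[:,0]
go(np.array([.5378,-.2386,.031])+.003*tx); print(s["moment"])
a=viewer.get_image("scene")["img"][190:350,80:280,::-1]
cv2.imwrite("pics/s6.png",cv2.resize(a,None,fx=3.5,fy=3.5,interpolation=cv2.INTER_CUBIC))
E
```

```text
time: 17.45
position: [0.5285, -0.2361, 0.0368]
tcp_rot: [0.16, 0.987, 0.0, 0.0]
wrist_force: [-0.1, 0.6, 13.7]
gripper_width: 0.0637
finger_force: 41.9
pos [ 0.5285 -0.2361  0.0368] shift cm [-0.66  0.06  0.59]
F [-0.1  0.6 13.7] w 0.0637 ff 41.9 t 17.45
[0.19381058 0.25732609 0.02402867]
```

View pics/s6.png

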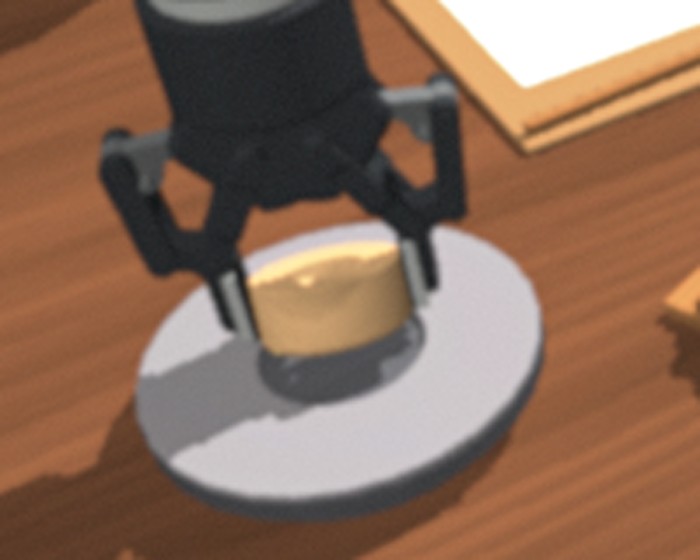

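The top face is more visible now (about rows 245–285), so the ring is levelling with its low edge at the robot-side wall. I'll continue the swing.

```bash
python3 -m handwheel '{"travel":[[-0.15,0,0.1],[-0.15,0,0.1],[-0.1,0,0.1],[-0.1,0,0.1],[-0.1,0,0.1],[0,0,0],[0,0,0],[0,0,0],[0,0,0],[0,0,0]],"roll":[0,0,0,0,0,0,0,0,0,0]}'
python3 - <<'E'
from geo import *
from station import ctrl,viewer
s=ctrl.state(); tx=Rot.from_quat(s["tcp_rot"]).as_matrix()[:,0]
go(np.array([.5378,-.2386,.031])+.003*tx); print(s["moment"])
a=viewer.get_image("scene")["img"][190:350,80:280,::-1]
cv2.imwrite("pics/s7.png",cv2.resize(a,None,fx=3.5,fy=3.5,interpolation=cv2.INTER_CUBIC))
E
```

```text
time: 18.5
position: [0.5336, -0.238, 0.0316]
tcp_rot: [0.16, 0.987, 0.0, -0.0]
wrist_force: [0.5, -0.1, 14.2]
gripper_width: 0.0637
finger_force: 43.2
pos [ 0.5336 -0.238   0.0316] shift cm [-0.12  0.08  0.06]
F [ 0.5 -0.1 14.2] w 0.0637 ff 43.2 t 18.5
[ 0.14764124  0.42991696 -0.00677867]
```

```bash
python3 -m handwheel '{"travel":[[-0.1,0,0.1],[0,0,0.1],[0,0,0.1],[0,0,0],[0,0,0],[0,0,0],[0,0,0],[0,0,0],[0,0,0],[0,0,0]],"roll":[0,0,0,0,0,0,0,0,0,0]}'
python3 -m handwheel '{"travel":[[0,0,-0.2],[0,0,-0.1],[0,0,0],[0,0,0],[0,0,0],[0,0,0],[0,0,0],[0,0,0],[0,0,0],[0,0,0]],"roll":[0,0,0,0,0,0,0,0,0,0]}' 7.2
python3 -m handwheel '{"travel":[[0,0,-0.5],[0,0,-1],[0,0,-1.5],[0,0,-2],[0,0,-2],[0,0,-2],[0,0,-1],[0,0,0],[0,0,0],[0,0,0]],"roll":[0,0,0,0,0,0,0,0,0,0]}' 7.2
python3 - <<'E'
from geo import *
from station import viewer
np.set_printoptions(precision=1,suppress=True)
for n in("scene","top"):
    im=viewer.get_image(n)["img"][:,:,::-1].copy(); cv2.imwrite(f"pics/{n}8.png",im); h=cv2.cvtColor(im,cv2.COLOR_BGR2HSV).astype(int)
    c=proj(n,np.array([.538,-.239,.045])).astype(int); k=45
    sub=h[c[1]-k:c[1]+k,c[0]-k:c[0]+k]; m=(sub[...,0]>8)&(sub[...,0]<30)&(sub[...,1]>70)&(sub[...,2]>60)
    L,l,st,ce=cv2.connectedComponentsWithStats(m.astype(np.uint8)); print(n,c)
    for i in range(1,L):
        if st[i,4]>60: print(st[i,:4]+[c[0]-k,c[1]-k,0,0],st[i,4],ce[i]+c-k)
    # expected outline if seated
    a=np.linspace(0,2*np.pi,60); P=np.array([proj(n,np.array([.5378+.032*np.cos(t),-.2386+.032*np.sin(t),z])) for z in(.028,.058) for t in a]); print("expected",P.min(0),P.max(0))
E
```

```text
time: 19.55
position: [0.5354, -0.2388, 0.0291]
tcp_rot: [0.16, 0.987, 0.0, 0.001]
wrist_force: [1.7, -0.4, 13.7]
gripper_width: 0.0637
finger_force: 44.0
time: 20.55
position: [0.5346, -0.238, 0.0298]
tcp_rot: [0.16, 0.987, 0.0, 0.0]
wrist_force: [0.4, -0.3, -0.2]
gripper_width: 0.0721
finger_force: 0.0
time: 21.55
position: [0.534, -0.2376, 0.1288]
tcp_rot: [0.16, 0.987, 0.0, -0.001]
wrist_force: [-0.0, 0.5, -0.4]
gripper_width: 0.0721
finger_force: 0.0
scene [175 282]
[130 237  90  41] 1961 [168.3 248.5]
[152 263  48  41] 1345 [174.7 283.4]
expected [151.1 261.4] [199.4 305.4]
top [468 274]
[423 229  20  16] 140 [428.8 233.5]
[487 229  26  22] 261 [504.5 235.8]
[446 262  43  35] 662 [463.7 284.2]
[498 304  15  15] 116 [507.6 313.2]
[423 307  13  12] 79 [426.8 314.4]
expected [445.1 254.6] [490.9 295.1]
```

The measured outline of columns 152–200, rows 263–304 matches the expected seated ring (151–199, 261–305). Next I'll press on the ring's face with the fingers set 35 mm apart.

```bash
python3 -m handwheel '{"travel":[[-0.4,0,0],[0,0,0],[0,0,0],[0,0,1],[0,0,1],[0,0,1],[0,0,1],[0,0,1],[0,0,1],[0,0,0]],"roll":[0,0,0,0,0,0,0,0,0,0]}' 3.5
python3 - <<'E'
from geo import *
go([.5378,-.2386,.0535])
E
```

```text
time: 22.65
position: [0.5373, -0.2387, 0.068]
tcp_rot: [0.16, 0.987, 0.0, -0.001]
wrist_force: [-0.6, 0.9, -0.2]
gripper_width: 0.0351
finger_force: 0.0
pos [ 0.5373 -0.2387  0.068 ] shift cm [-0.05  0.03  1.45]
F [-0.6  0.9 -0.2] w 0.0351 ff 0.0 t 22.65
```

```bash
python3 -m handwheel '{"travel":[[0,0,0.2],[0,0,0.2],[0,0,0.2],[0,0,0.2],[0,0,0.2],[0,0,0.2],[0,0,0.1],[0,0,0.1],[0,0,0],[0,0,0]],"roll":[0,0,0,0,0,0,0,0,0,0]}' 3.5
```

```text
time: 23.65
position: [0.5385, -0.2393, 0.057]
tcp_rot: [0.16, 0.987, 0.0, 0.0]
wrist_force: [-2.4, 1.4, 10.1]
gripper_width: 0.0348
finger_force: 4.2
```

```bash
python3 -m handwheel '{"travel":[[0,0,0.1],[0,0,0.1],[0,0,0.1],[0,0,0.1],[0,0,0],[0,0,0],[0,0,0],[0,0,0],[0,0,0],[0,0,0]],"roll":[0,0,0,0,0,0,0,0,0,0]}' 3.5
```

```text
time: 24.65
position: [0.5387, -0.2394, 0.0567]
tcp_rot: [0.16, 0.987, 0.002, 0.0]
wrist_force: [-12.5, 6.5, 34.0]
gripper_width: 0.0349
finger_force: 16.6
```

It's firm: 34 N moved it only 0.3 mm, so the ring is on the bottom. I'll lift off, move clear and verify.

```bash
python3 -m handwheel '{"travel":[[0,0,-0.2],[0,0,-0.3],[0,0,-0.4],[0,0,-1],[0,0,-2],[0,0,-3],[0,0,-3],[0,0,-3],[0,0,-3],[0,0,0]],"roll":[0,0,0,0,0,0,0,0,0,0]}' 3.5
python3 -m handwheel '{"travel":[[1,0,0],[3,0,0],[3,0,0],[3,0,0],[1,0,0],[0,0,0],[0,0,0],[0,0,0],[0,0,0],[0,0,0]],"roll":[0,0,0,0,0,0,0,0,0,0]}' 3.5
python3 - <<'E'
from geo import *
from station import viewer
np.set_printoptions(precision=1,suppress=True)
a=np.linspace(0,2*np.pi,60)
for n in("scene","top"):
    im=viewer.get_image(n)["img"][:,:,::-1].copy(); cv2.imwrite(f"pics/{n}9.png",im); h=cv2.cvtColor(im,cv2.COLOR_BGR2HSV)
    i0=cv2.imread(f"pics/{n}0.png")
    c=proj(n,np.array([.538,-.239,.045])).astype(int); k=28
    sub=h[c[1]-k:c[1]+k,c[0]-k:c[0]+k].astype(int); m=(sub[...,0]>8)&(sub[...,0]<30)&(sub[...,1]>70)&(sub[...,2]>60)
    L,l,st,ce=cv2.connectedComponentsWithStats(m.astype(np.uint8)); i=1+st[1:,4].argmax()
    x,y=st[i,:2]+c-k; print(n,"ring bbox",x,y,x+st[i,2]-1,y+st[i,3]-1,st[i,4])
    P=np.array([proj(n,np.array([.5378+.032*np.cos(t),-.2386+.032*np.sin(t),z])) for z in(.028,.058) for t in a]); print("expected",P.min(0),P.max(0))
    # top face (bright)
    t,_=cv2.threshold(sub[...,2][m].astype(np.uint8).reshape(-1,1),0,255,cv2.THRESH_OTSU)
    f=(m&(sub[...,2]>t)).astype(np.uint8); kk=max(cv2.findContours(f,0,1)[0],key=cv2.contourArea)
    w=np.array([plane(n,*(q[0]+c-k),.058)[:2] for q in cv2.convexHull(kk)],np.float32)*1000; print("face",cv2.fitEllipse(w))
    for nm,pt in(("small",TIP+.11*YS-.03*ZS),("collar",TIP-.11*YS-.03*ZS)):
        q=proj(n,pt).astype(int); d=cv2.absdiff(im,i0)[q[1]-20:q[1]+20,q[0]-20:q[0]+20]; print(nm,d.mean())
go([0,0,0])
E
```

```text
time: 25.65
position: [0.5407, -0.2407, 0.2157]
tcp_rot: [0.16, 0.987, -0.0, 0.004]
wrist_force: [-0.1, -0.2, -0.2]
gripper_width: 0.035
finger_force: 0.0
time: 26.65
position: [0.4343, -0.2047, 0.2106]
tcp_rot: [0.16, 0.987, -0.0, -0.0]
wrist_force: [-1.7, 1.0, 1.2]
gripper_width: 0.0349
finger_force: 0.0
scene ring bbox 152 262 199 303 1481
expected [151.1 261.4] [199.4 305.4]
face ((539.3255004882812, -238.35971069335938), (62.58258819580078, 63.54022216796875), 124.47746276855469)
small 1.9345833333333333
collar 1.3341666666666667
top ring bbox 446 257 490 296 1255
expected [445.1 254.6] [490.9 295.1]
face ((534.6504516601562, -237.83981323242188), (61.67388916015625, 62.46013259887695), 171.4473419189453)
small 14.840833333333334
collar 16.47833333333333
pos [ 0.4 -0.2  0.2] shift cm [47.7  5.7 21.1]
F [ 0.7 -0.3  0.1] w 0.0352 ff 0.0 t 26.75
```

```bash
python3 -c "
from station import ctrl
print(ctrl.sign_off())"
```

```text
the job is handed in; nothing more can be done
None
```

The big ring is seated level in the turntable recess: I pressed it down with about 34 N, let go and handed the job in at about 27 s, and the other two rings are still on their pegs.

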